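Shut off the scanner's air at the desk valve box

TASK

The air to the scanner has to be shut off. With your fingertips only, slide the cover of the white valve box all the way over to the other end without lifting it, then push the valve handle that is marked with a round disc on its end fully shut, round to its stop. Leave the plain handle as it is and everything else on the desk where it stands.

Things in the scene. Friction and masses are not known exactly. Their poses are not given: they have to be found in the camera images.
- box: White metal box fixed to the desk, 170 (x) by 450 (y) by 83 mm high; origin under its centre, y along it, z up. Its +y half (y 0 to 215) is an open pocket, x -60 to 60, floor 4 high, with two valves; its -y half is a plain deck 73 high. The cover slides along y on ledges 75 high, between guide walls 83 high (inner faces x -72.5, 72.5) and end walls (inner faces y -215.5, 215.5).
- cover: Loose aluminium cover, 140 (x) by 212 (y) by 6 mm, 0.28 to 0.56 kg, sliding with plain friction of a few N; origin at the centre of its underside, axes as the box's. Across its middle stands a rib 90 long (x), 12 thick (y), 6 to 28 above the origin. It starts over the pocket, centre at y 80 to 109 in the box's frame; fully over the deck, against the other end wall, it is at y -109.5.
- disc_handle (a joint): The valve handle to push shut: steel bar 12 mm wide, 47 to 59 above the desk, ending in a round disc of 26 diameter, 46 to 60 above the desk. Value in rad: 0 = open, along the box's -x; 1.571 = shut, at its stop, along the box's +y (clockwise from above). Starts at 0.05 to 0.45. Turns with about 0.12 N m (2 to 3 N at the disc) and stays where it is left.
- disc_pivot (a point): Point on the disc handle's upright axis, at the top of its hub (24 mm diameter), 60 above the desk; in the box's frame at x 30 and y 60 or 143 (the two valves trade places).
- disc_tip (a point): Centre of the disc on the end of the disc handle, top face, 60 mm above the desk, 50 from the pivot.
- plain_handle (a joint): The other valve's handle, to be left alone: a plain steel bar 12 mm wide, 12 high and 63 long from its pivot, square-ended, with no disc. Same values, start range and stiffness as the disc handle.
- plain_pivot (a point): Point on the plain handle's axis of turning, 60 mm above the desk.
- plain_tip (a point): Point on the plain bar 50 mm from its pivot (13 short of its end), 60 above the desk.
- jar: Bystander: orange jar with a white cap, 48 mm diameter, 85 high, loose, beyond the box; origin at the centre of its underside.
- mouse: Bystander: black computer mouse, 100 by 58 by 31 mm high, loose, between the box and the robot; origin at the centre of its underside.
- case: Bystander: closed specimen case, white with a blue lid, 64 by 94 by 34 mm high, loose, beyond the box; origin at the centre of its underside.

How it is judged:
On the way, in this order (a step that is already met when the one before it is completed fails the run):
1. the cover is slid over to the other end of the box (y of cover in the frame of box below -0.085 m), for 0.2 s.
2. the disc handle is pushed shut (value of joint disc_handle above 1.45 rad), for 0.2 s.
At the end, for the whole second after the job is handed in: The cover lies flat and at rest in its guides within 24 mm of the far end stop; the disc handle is within 0.12 rad of its shut stop; the plain handle is within 8 mm (50 mm from its pivot) and jar, mouse and case within 20 mm of their starts (y of cover in the frame of box below -0.085 m and z of cover in the frame of box between 0.07 and 0.08 m and angle between cover's own z axis and vertical below 0.05 rad and linear speed of cover below 0.02 m/s and value of joint disc_handle above 1.45 rad and distance of plain_tip from where it was at the start of the episode below 0.008 m and distance of each of jar, mouse, case from where it was at the start of the episode below 0.02 m); the robot touches nothing.
It fails at once if the cover is lifted (more than 10 mm) or tipped (more than 0.12 rad) (z of cover in the frame of box above 0.085 m or angle between cover's own z axis and vertical above 0.12 rad).
It fails at once if the plain handle is moved (more than 8 mm) (distance of plain_tip from where it was at the start of the episode above 0.008 m).
It fails at once if the small orange jar is lifted, carried or knocked (moved more than 20 mm) (distance of jar from where it was at the start of the episode above 0.02 m).
It fails at once if the computer mouse is lifted, carried or knocked (moved more than 20 mm) (distance of mouse from where it was at the start of the episode above 0.02 m).
It fails at once if the specimen case is lifted, carried or knocked (moved more than 20 mm) (distance of case from where it was at the start of the episode above 0.02 m).
It also fails if it takes over 45 s, if anything falls off the work surface, if the arm or the gripper's body presses on something with over 40 N, if the wrist force passes 120 N, or if a joint passes its speed limit or range.

ROBOT

A 7-joint arm with a two-finger parallel gripper is mounted at the origin on the work surface. World frame = base frame: x ahead of the robot, y to its left, z up, the work surface at z = 0. Lengths are in m, angles in rad, forces in N, time in s.
With the tool pointing down it reaches from about 0.425 to 0.925 m from the base axis. Payload 6.8 kg.
Tool frame: the origin (TCP) lies at the very end of the fingers, on their centre line; the grasp point (between the pads) lies grasp_offset behind it (grasp_offset is the distance from the TCP to the grasp point, in m); z points along the fingers, y is the direction in which the jaws open and shut (so a half turn about z gives the same grasp; the last joint's range is limited). The gripper opens to 85 mm and grips with 20 to 120 N. Pads are 22 mm wide; open, the fingers measure 114 mm over their backs; the gripper's body (76 mm by 85 mm) begins 54 mm behind the grasp point. The pads swing forward as they close: fully open they stand 13 mm farther back than shut.
Start: joints at [1.194, 0.477, 0.022, 1.555, -0.011, 1.109, -0.083], TCP at [0.179, -0.651, 0.231] pointing down, gripper open.
Joint ranges: [-2.96, 2.96], [-0.34, 2.1], [-1.41, 1.46], [0.24, 2.44], [-1.37, 4.51], [0.17, 1.92], [-2.96, 2.96]. Speed limits (rad/s): [2.39, 2.39, 3.14, 3.14, 3.14, 3.14, 3.14].

INTERFACE

Orientations are given as a unit quaternion [w, x, y, z].
In Python, from station import * gives the robot as it stands.
- The arm moves only by the shell command python3 -m handwheel 'ROWS' [FORCE]. ROWS is JSON, one flat list of numbers, 7 for each row, row after row: the shift along the world's x, y, z in cm, then the turn, a rotation vector about the world's x, y, z in degrees, then the opening, from 0 (shut) to 1 (fully open). In form: [tx, ty, tz, ax, ay, az, fingers, tx, ty, tz, ax, ay, az, fingers, ...]. A call has 1 to 8 rows; each row is the pose to reach, as a shift and turn from the pose measured when the call began; what a row does not reach only later rows make up. A row lasts 1/12 s, in which the tool goes at most 41.7 mm and 7.16 degrees, less where a joint would pass 70% of its speed; a pose out of reach is approached as far as the arm can. A call with a gripper value outside its range is refused whole. The fingers move at their own pace and stop on an object; FORCE is the grip in N (left out, the last holds). Time passes only in rows, so rows that repeat a pose let the fingers close. It gives the time, the measured TCP pose, the force and the opening at its end, in the units of the state.
- get_obs(): the state, without advancing time (a new reading comes with each control period).
- read_camera(name): name is "scene" or "top"; returns the picture (420x560x3 uint8, red, green, blue); there is no depth.
- camera_info(name): a dict with "fx", "fy", "cx", "cy" (pixels), "R" (3x3) and "t" (3): a world point X has camera coordinates R X + t. Camera axes: x right, y down, z forward; pixel columns grow to the right and rows downward; lengths in m; the calibration is good to about 2 mm. A picture is of the moment at which its call begins. camera_info takes no time and is no camera call.
- hand_in(): hands the job in, once; it reports no verdict.
The state is a dict: "t": time; "q": joint angles; "joint_vel": joint speeds; "joint_torque": joint torques, N m; "eef_pos": TCP position; "tool_rot": TCP orientation; "contact_force": force on the tool from outside, world axes, zero at the start; "torque": the same for the moment, N m; "gripper_width": opening from 0.0 (shut) to 1.0 (fully open).
Only numpy, scipy, OpenCV 4.12 (cv2) and the standard library are available. Lean on these libraries where they do the work, as an engineer would, in place of code of your own. Each camera call takes 0.05 s, during which the arm holds its last target. There are 200 camera calls.

## Working session

There is one attempt and no reset: what is moved stays moved. The work goes in short steps, Python scripts to look and compute and a shell command to move; the robot and the scene stay as the last step left them, time stands still between calls to the robot, and variables do not carry over. Pictures are saved under pics/ and viewed, on a budget of 10 in all, crops included, one or two more only if the job needs it, and the job is handed in when it is done.

```bash
mkdir -p pics; python3 - <<'E'
from station import *
import cv2
for n in("scene","top"):
    cv2.imwrite(f"pics/{n}0.png",cv2.resize(read_camera(n)[:,:,::-1],(800,600),interpolation=cv2.INTER_CUBIC))
    c=camera_info(n);print(n,{k:(v if not hasattr(v,'tolist') else v.tolist()) for k,v in c.items()})
o=get_obs();print(o)
E
```

```text
scene {'fx': 499.1843494772733, 'fy': 499.1843494772733, 'cx': 282.01505918136456, 'cy': 199.02939360185144, 'R': [[0.6900753553047713, 0.7234974020159111, 0.01864170800170172], [0.5487568163485742, -0.5062659706312549, -0.6652523757881444], [-0.4718707031719292, 0.46930403392366044, -0.7463858005287942]], 't': [-0.4034674669895171, -0.25726789990244286, 1.3846948728851425]}
top {'fx': 535.6613494594685, 'fy': 535.6613494594685, 'cx': 284.7565776835468, 'cy': 198.80508996619164, 'R': [[-0.02062792468328365, -0.9992251118367513, 0.033521106755181156], [-0.9921324941515854, 0.0163174931176866, -0.12412434679348182], [0.1234811838776057, -0.0358178069287572, -0.9917002984445447]], 't': [0.01741899530503004, 0.5679122494936014, 1.0845571089669104]}
{'t': 0.1, 'q': array([ 1.193914  ,  0.47773358,  0.02233902,  1.55635035, -0.01149113,
        1.10930188, -0.08309041]), 'joint_vel': array([-0.00095375, -0.00131978, -0.00173933, -0.0022636 ,  0.00084792,
       -0.00015926,  0.00213761]), 'joint_torque': array([ 3.93579860e-03, -5.97759533e+01,  1.61302596e+00, -2.81954813e+01,
        1.27471058e-02,  4.94464359e-03, -2.48090691e-05]), 'eef_pos': array([ 0.17909809, -0.65025095,  0.23041299]), 'tool_rot': array([-8.13976470e-04,  9.90980280e-01,  1.34005191e-01, -1.74581511e-04]), 'contact_force': array([ 0.1162793 ,  0.41157118, -0.05163949]), 'torque': array([-0.04643482,  0.05792973,  0.03020074]), 'gripper_width': 0.9984732382561341}
```

View pics/top0.png

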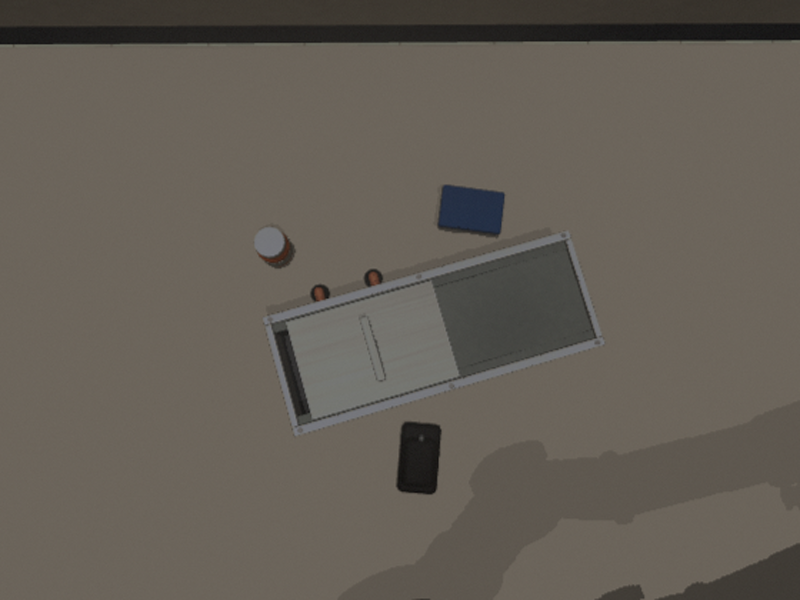

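View pics/scene0.png

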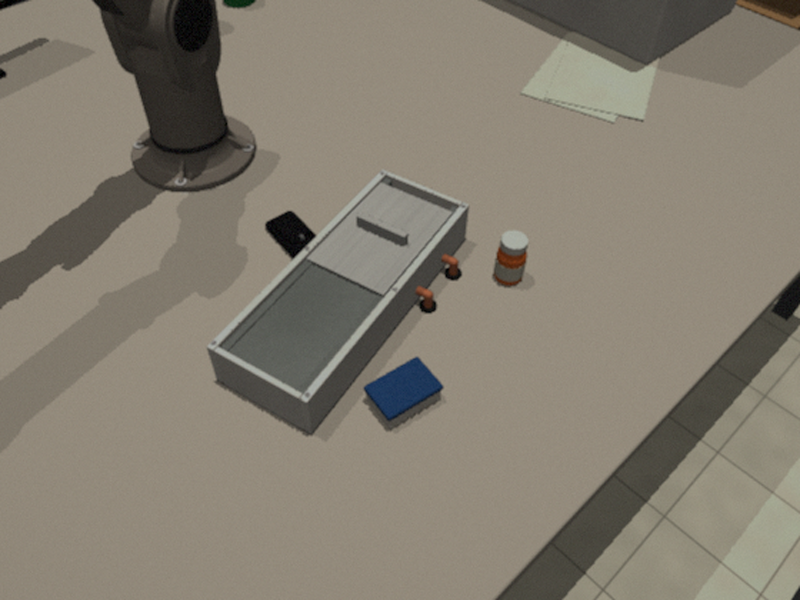

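The top view shows the box corners at about (265,319), (568,234), (602,343) and (297,433). The rib runs from (363,318) to (381,380). The pocket end is on the left (world +y), and the mouse is in front of the box at (419,458).

```bash
cat > h.py <<'E'
from station import *
import numpy as np, cv2
def bp(n,u,v,z,s=800/560):
    c=camera_info(n);R=np.array(c["R"]);t=np.array(c["t"])
    u=(u+.5)/s-.5;v=(v+.5)/s-.5
    d=R.T@np.array([(u-c["cx"])/c["fx"],(v-c["cy"])/c["fy"],1]);o=-R.T@t
    return o+d*(z-o[2])/d[2]
E
python3 - <<'E'
from h import *
P=np.array([bp("top",*p,.083)[:2] for p in[(265,319),(568,234),(602,343),(297,433)]])
print(P,[np.linalg.norm(P[i]-P[(i+1)%4]) for i in range(4)])
L=(P[0]+P[3])/2;Rr=(P[1]+P[2])/2;c=P.mean(0);ey=(L-Rr)/np.linalg.norm(L-Rr);ex=np.array([ey[1],-ey[0]])
print("c",c,"ey",ey,"yaw",np.degrees(np.arctan2(ex[1],ex[0])))
B=lambda p:(np.dot(p-c,ex),np.dot(p-c,ey))
for p in[(363,318),(381,380)]:
    w=bp("top",*p,.103)[:2];print("rib",w,B(w))
for nm,p,z in[("edge",(447,330),.081),("mouse",(419,458),.03),("jar",(270,243),.085),("case",(472,209),.034)]:
    w=bp("top",*p,z)[:2];print(nm,w,B(w))
E
```

```text
[[ 0.51692519  0.20616711]
 [ 0.63035548 -0.22187539]
 [ 0.47485212 -0.2625196 ]
 [ 0.36071232  0.16253546]] [np.float64(0.4428169008399721), np.float64(0.1607272445125872), np.float64(0.4401132777171865), np.float64(0.1621918026171557)]
c [ 0.49571128 -0.02892311] ey [-0.2577445   0.96621311] yaw 14.936270472084772
rib [0.51426389 0.07032496] (np.float64(0.04350642357076024), np.float64(0.09111295262689838))
rib [0.42988542 0.04717855] (np.float64(-0.04398702778627285), np.float64(0.09049666938128781))
edge [ 0.49717306 -0.04593188] (np.float64(-0.0029715311686295287), np.float64(-0.016810867691887037))
mouse [ 0.31810274 -0.00528776] (np.float64(-0.16551581864149922), np.float64(0.06861440310262415))
jar [0.62315723 0.19915836] (np.float64(0.18192669528159028), np.float64(0.18752681010910818))
case [ 0.67940094 -0.09217996] (np.float64(0.16117924796177405), np.float64(-0.10846460336791701))
```

```bash
python3 -m handwheel '[32,30,0,0,0,0,0,32,30,0,0,0,0,0,32,30,0,0,0,0,0,32,30,0,0,0,0,0,32,30,0,0,0,0,0,32,30,0,0,0,0,0,32,30,0,0,0,0,0,32,30,0,0,0,0,0]'; python3 -m handwheel '[12,12,0,0,0,0,0,12,12,0,0,0,0,0,12,12,0,0,0,0,0,12,12,0,0,0,0,0,12,16,0,0,0,0,0,11,20,0,0,0,0,0,11,24,0,0,0,0,0,10,28,0,0,0,0,0]'
```

```text
t: 0.77
eef_pos: [0.4231, -0.4208, 0.2304]
tool_rot: [-0.001, 0.991, 0.134, -0.0]
contact_force: [0.5, -0.8, -0.5]
gripper_width: 0.002
t: 1.43
eef_pos: [0.5236, -0.1382, 0.23]
tool_rot: [-0.001, 0.991, 0.134, -0.0]
contact_force: [2.4, 0.7, 0.0]
gripper_width: 0.001
```

```bash
python3 -m handwheel '[-6.3,24,0,0,0,0,0,-6.3,24,0,0,0,0,0,-6.3,24,0,0,0,0,0,-6.3,24,0,0,0,0,0,-6.3,24,0,0,0,0,0,-6.3,24,0,0,0,0,0,-6.3,24,-4,0,0,0,0,-6.3,24,-8,0,0,0,0]'; python3 -m handwheel '[0,0,-3,0,0,-0.5,0,0,0,-3,0,0,-0.5,0,0,0,-3,0,0,-0.5,0]'; python3 - <<'E'
from h import *
print(get_obs()["eef_pos"])
im=read_camera("scene")[80:290,120:400,::-1]
cv2.imwrite("pics/s1.png",cv2.resize(im,(800,600),interpolation=cv2.INTER_CUBIC))
E
```

```text
t: 2.1
eef_pos: [0.4618, 0.1056, 0.1513]
tool_rot: [-0.002, 0.991, 0.137, 0.003]
contact_force: [1.1, -2.1, -0.4]
gripper_width: -0.001
t: 2.35
eef_pos: [0.4606, 0.1054, 0.1205]
tool_rot: [-0.002, 0.991, 0.133, 0.001]
contact_force: [-0.1, -0.3, 0.3]
gripper_width: 0.001
[0.46061974 0.10538292 0.12048144]
```

View pics/s1.png

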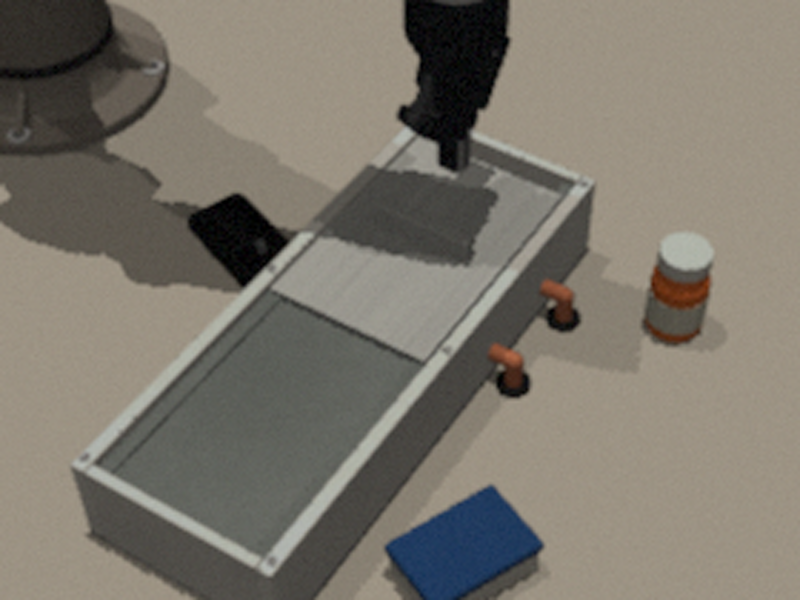

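The closed fingertips are over the cover on the pocket-end side of the rib, at about (455,165) in the crop. I'll go down and push.

```bash
python3 -m handwheel '[0,0,-2,0,0,0,0,0,0,-3.3,0,0,0,0,0,0,-3.3,0,0,0,0,0.3,-1,-3.3,0,0,0,0,0.5,-2,-3.3,0,0,0,0,0.8,-3,-3.3,0,0,0,0,1.1,-4,-3.3,0,0,0,0,1.3,-5,-3.3,0,0,0,0]'; python3 -m handwheel '[0.3,-1,0,0,0,0,0,0.5,-2,0,0,0,0,0,0.8,-3,0,0,0,0,0,1.1,-4,0,0,0,0,0,1.3,-5,0,0,0,0,0,1.6,-6,0,0,0,0,0,1.9,-7,0,0,0,0,0,2.1,-8,0,0,0,0,0]'
```

```text
t: 3.07
eef_pos: [0.4767, 0.0558, 0.0904]
tool_rot: [-0.003, 0.991, 0.133, 0.005]
contact_force: [-0.6, 5.1, 5.3]
gripper_width: -0.0
t: 3.73
eef_pos: [0.4984, -0.0242, 0.091]
tool_rot: [-0.003, 0.991, 0.133, 0.005]
contact_force: [-1.6, 5.8, 4.5]
gripper_width: 0.003
```

```bash
python3 - <<'E'
from h import *
im=read_camera("scene")[80:290,120:400,::-1]
cv2.imwrite("pics/s2.png",cv2.resize(im,(800,600),interpolation=cv2.INTER_CUBIC))
E
```

```text
(no output)
```

View pics/s2.png

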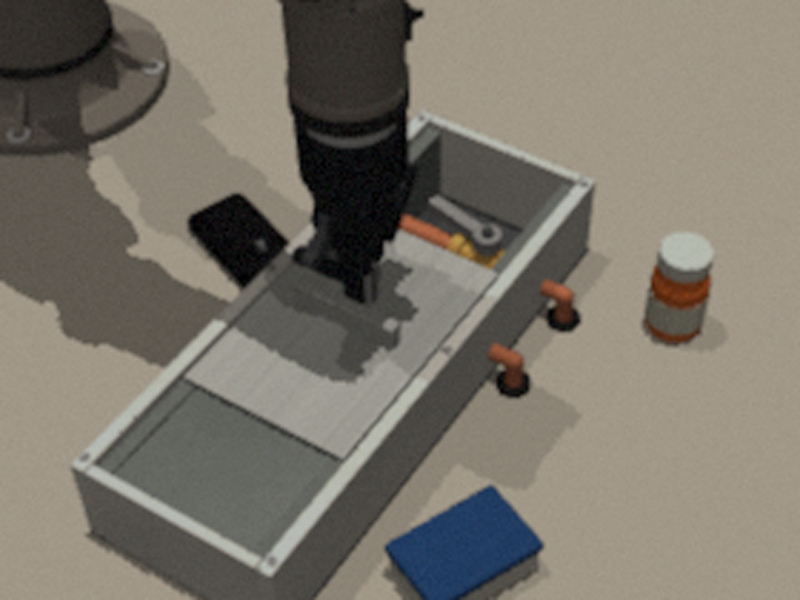

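The cover is sliding flat, and the handle at the far end of the pocket is coming into view with no disc on it. I'll keep pushing.

```bash
python3 -m handwheel '[0.3,-1,0,0,0,0,0,0.5,-2,0,0,0,0,0,0.8,-3,0,0,0,0,0,1.1,-4,0,0,0,0,0,1.3,-5,0,0,0,0,0,1.6,-6,0,0,0,0,0,1.9,-7,0,0,0,0,0,2.1,-7.8,0,0,0,0,0]'; python3 -m handwheel '[0.1,-0.5,0,0,0,0,0,0.25,-1,0,0,0,0,0,0.35,-1.3,0,0,0,0,0,0.35,-1.3,0,0,0,0,0]'
```

```text
t: 4.45
eef_pos: [0.52, -0.1062, 0.0909]
tool_rot: [-0.002, 0.991, 0.132, 0.005]
contact_force: [-0.1, 4.3, 1.9]
gripper_width: 0.001
t: 4.78
eef_pos: [0.5219, -0.1154, 0.0907]
tool_rot: [-0.005, 0.991, 0.133, 0.003]
contact_force: [-7.1, 13.5, 9.2]
gripper_width: -0.004
```

The force rose at the end wall, as expected. I'll back off, lift clear and look.

```bash
python3 -m handwheel '[-0.5,2,0,0,0,0,0,-0.5,2,0,0,0,0,0,-0.5,2,4,0,0,0,0,-0.5,2,8,0,0,0,0,0,-2,12,0,0,0,0,1,-6,12,0,0,0,0,2,-10,12,0,0,0,0,3,-14,12,0,0,0,0]';python3 -m handwheel '[0,-12,0,0,0,0,0,0,-12,0,0,0,0,0,0,-12,0,0,0,0,0,0,-12,0,0,0,0,0]'; python3 - <<'E'
from h import *
im=read_camera("top")[150:315,170:390,::-1]
cv2.imwrite("pics/t3.png",cv2.resize(im,(800,600),interpolation=cv2.INTER_CUBIC))
im=read_camera("scene")[110:215,220:360,::-1]
cv2.imwrite("pics/s3.png",cv2.resize(im,(800,600),interpolation=cv2.INTER_CUBIC))
E
```

```text
t: 5.45
eef_pos: [0.5499, -0.249, 0.2124]
tool_rot: [-0.003, 0.991, 0.133, 0.005]
contact_force: [0.7, 1.0, -0.6]
gripper_width: 0.001
t: 5.78
eef_pos: [0.5458, -0.3815, 0.2118]
tool_rot: [0.0, 0.992, 0.127, 0.003]
contact_force: [-0.8, -1.0, 0.7]
gripper_width: 0.001
```

View pics/t3.png

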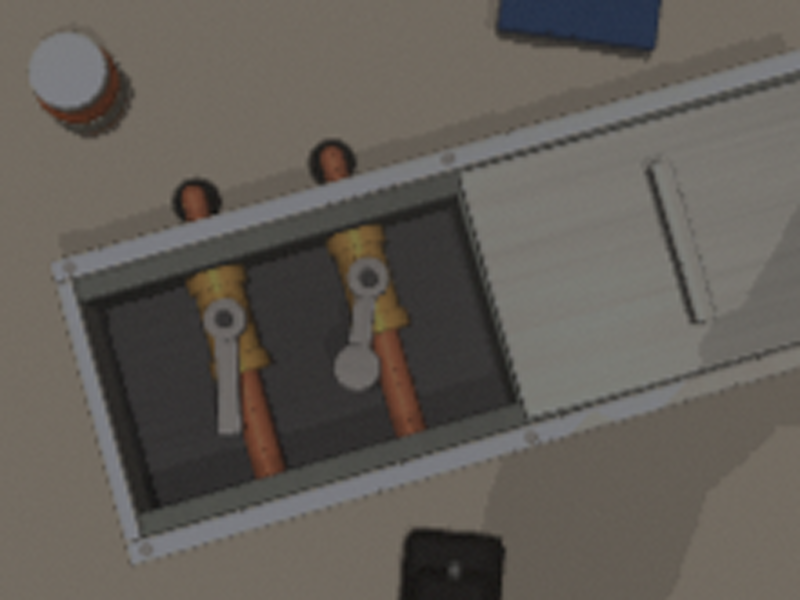

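View pics/s3.png

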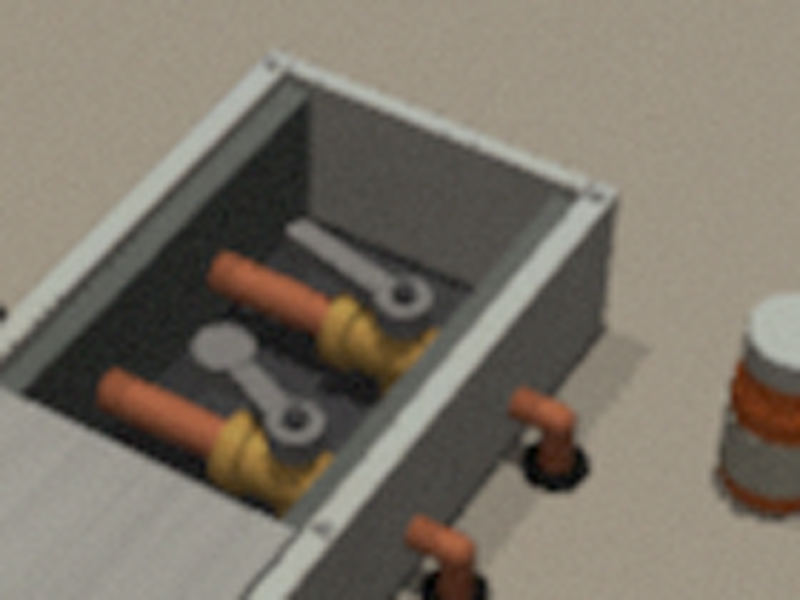

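The cover is over the deck. In the top crop, the disc valve is the inner one: pivot at (368,278), disc at (357,367). The plain valve is the outer one: pivot at (224,319), bar end at (229,432).

```bash
cat >> h.py <<'E'
def tc(u,v,z): # top crop
    s=800/220;return bp("top",(u+.5)/s-.5+170,(v+.5)/s-.5+150,z,1)
def sc(u,v,z):
    s=800/140;return bp("scene",(u+.5)/s-.5+220,(v+.5)/s-.5+110,z,1)
c=np.array([.49571,-.02892]);ey=np.array([-.25774,.96621]);ex=np.array([ey[1],-ey[0]])
B=lambda p:np.round([np.dot(p[:2]-c,ex),np.dot(p[:2]-c,ey)],4)
W=lambda x,y:c+x*ex+y*ey
E
python3 - <<'E'
from h import *
for n,p,q in[("dpiv",(368,278),(296,421)),("dtip",(357,367),(224,347)),("ppiv",(224,319),(404,297)),("pend",(229,432),(292,228))]:
    a=tc(*p,.06);b=sc(*q,.06);print(n,a[:2],b[:2],B(a),B(b))
for p in[(655,163),(699,322)]: a=tc(*p,.103);print("rib",B(a))
for p in[(464,172),(526,413)]: a=tc(*p,.081);print("coveredge",B(a))
E
```

```text
dpiv [0.50973555 0.03718114] [0.51069925 0.03617232] [0.0306 0.0603] [0.0313 0.059 ]
dtip [0.46042251 0.0441399 ] [0.46122529 0.04273013] [-0.0153  0.0797] [-0.0149  0.0781]
ppiv [0.48840143 0.11746721] [0.4894141  0.11595893] [0.0307 0.1433] [0.0313 0.1416]
pend [0.42614366 0.11523391] [0.42822213 0.11036383] [-0.0301  0.1572] [-0.0293  0.152 ]
rib [ 0.0449 -0.1053]
rib [-0.0441 -0.103 ]
coveredge [ 0.0709 -0.0061]
coveredge [-0.0652 -0.0016]
```

```bash
python3 -m handwheel '[-8,38.2,0,0,0,0,0,-8,38.2,0,0,0,0,0,-8,38.2,0,0,0,0,0,-8,38.2,0,0,0,0,0,-8,38.2,0,0,0,0,0,-8,38.2,0,0,0,0,0,-8,38.2,0,0,0,0,0,-8,38.2,0,0,0,0,0]'; python3 -m handwheel '[-2,4.5,0,0,0,0,0,-2,4.5,0,0,0,0,0,-2,4.5,-3,0,0,0,0,-2,4.5,-6,0,0,0,0,-2,4.5,-8,0,0,0,0,-2,4.5,-8,0,0,0,0]'; python3 - <<'E'
from h import *
o=get_obs();print(o["eef_pos"],B(o["eef_pos"]))
for p in[(-.022,.036),(-.0187,.0474),(-.02,.067),(-.011,.087),(.006,.1),(.012,.1)]:
    print(np.round((W(*p)-W(-.022,.036))*100,1))
print(W(-.022,.036))
E
```

```text
t: 6.55
eef_pos: [0.4781, -0.0406, 0.2119]
tool_rot: [-0.002, 0.991, 0.131, 0.004]
contact_force: [0.6, 0.8, 0.7]
gripper_width: -0.0
t: 7.05
eef_pos: [0.4548, 0.0048, 0.1287]
tool_rot: [-0.002, 0.991, 0.133, 0.0]
contact_force: [0.1, 0.4, 0.1]
gripper_width: -0.001
[0.45478726 0.00481485 0.12869354] [-0.0308  0.0431]
[0. 0.]
[0.  1.2]
[-0.6  3. ]
[-0.3  5.2]
[1.1 6.9]
[1.6 7.1]
[4.6517474e-01 1.9328000e-04]
```

```bash
python3 -m handwheel '[1,-0.5,-1,0,0,0,0,1,-0.5,-3,0,0,0,0,1,-0.5,-5,0,0,0,0,1,-0.5,-6,0,0,0,0,1,-0.5,-7,0,0,0,0,1,-0.5,-7.7,0,0,0,0,1,-0.5,-7.7,0,0,0,0,1,-0.5,-7.7,0,0,0,0]'; python3 - <<'E'
from h import *
im=read_camera("scene")[110:215,220:360,::-1]
cv2.imwrite("pics/s4.png",cv2.resize(im,(800,600),interpolation=cv2.INTER_CUBIC))
E
```

```text
t: 7.72
eef_pos: [0.465, -0.0001, 0.0521]
tool_rot: [-0.002, 0.991, 0.133, 0.001]
contact_force: [-0.2, -0.9, -0.0]
gripper_width: -0.002
```

View pics/s4.png

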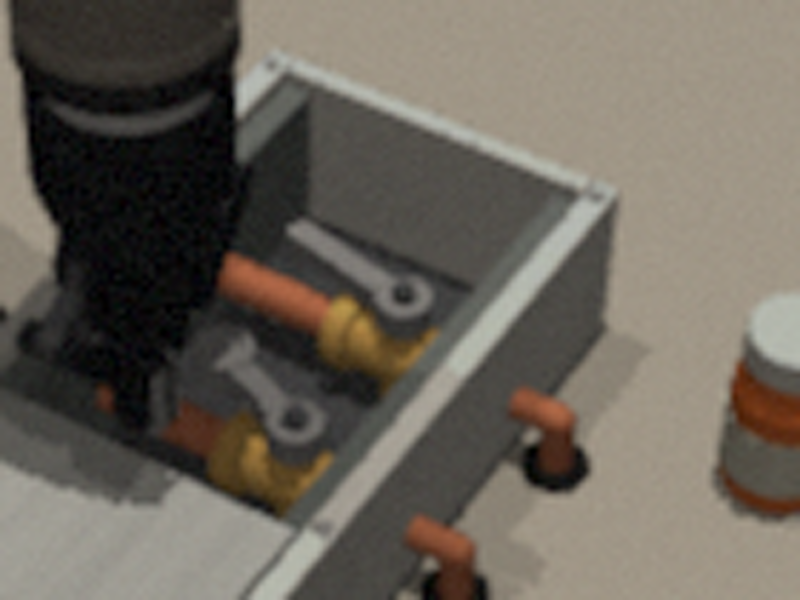

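The fingertip is in the pocket on the cover side of the disc, near (140,410), and reads no contact force. I'll push along the arc.

```bash
python3 -m handwheel '[0,0.6,-0.2,0,0,0,0,0,1.2,-0.2,0,0,0,0,-0.2,1.8,-0.2,0,0,0,0,-0.4,2.4,-0.2,0,0,0,0,-0.6,3,-0.2,0,0,0,0,-0.5,3.5,-0.2,0,0,0,0,-0.5,4,-0.2,0,0,0,0,-0.4,4.6,-0.2,0,0,0,0]'; python3 - <<'E'
from h import *
o=get_obs();print(B(o["eef_pos"]))
im=read_camera("scene")[110:215,220:360,::-1]
cv2.imwrite("pics/s5.png",cv2.resize(im,(800,600),interpolation=cv2.INTER_CUBIC))
E
```

```text
t: 8.43
eef_pos: [0.4607, 0.0458, 0.0503]
tool_rot: [-0.002, 0.991, 0.132, 0.0]
contact_force: [-0.1, -3.3, 0.6]
gripper_width: -0.002
[-0.0146  0.0812]
```

View pics/s5.png

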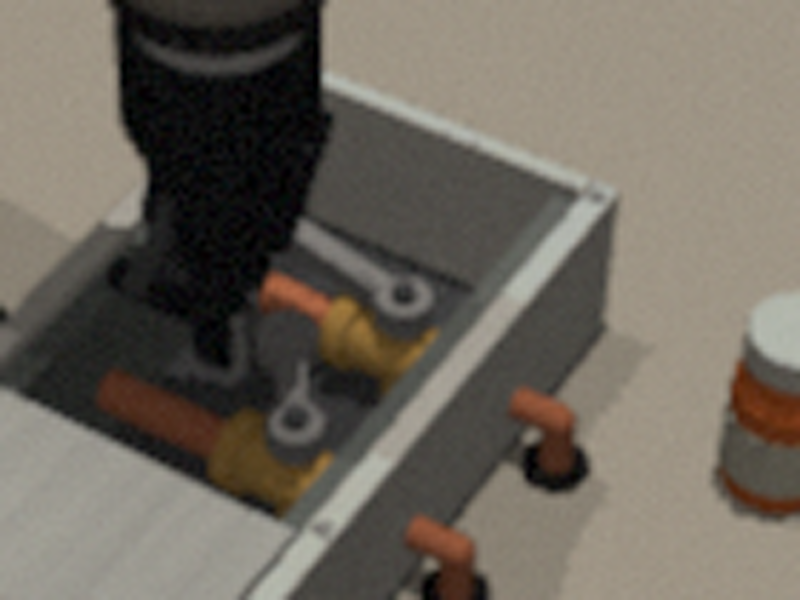

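```bash
python3 -m handwheel '[0.2,0.5,0,0,0,0,0,0.5,0.9,0,0,0,0,0,0.8,1.4,0,0,0,0,0,1.1,1.9,0,0,0,0,0,1.5,2.3,0,0,0,0,0,1.8,2.4,0,0,0,0,0,2.1,2.5,0,0,0,0,0,2.1,2.5,0,0,0,0,0]'; python3 - <<'E'
from h import *
o=get_obs();print(B(o["eef_pos"]))
im=read_camera("scene")[110:215,220:360,::-1]
cv2.imwrite("pics/s6.png",cv2.resize(im,(800,600),interpolation=cv2.INTER_CUBIC))
E
```

```text
t: 9.15
eef_pos: [0.4773, 0.0721, 0.0491]
tool_rot: [-0.002, 0.991, 0.134, -0.004]
contact_force: [-12.1, -4.1, 6.0]
gripper_width: 0.002
[0.0082 0.1023]
```

View pics/s6.png

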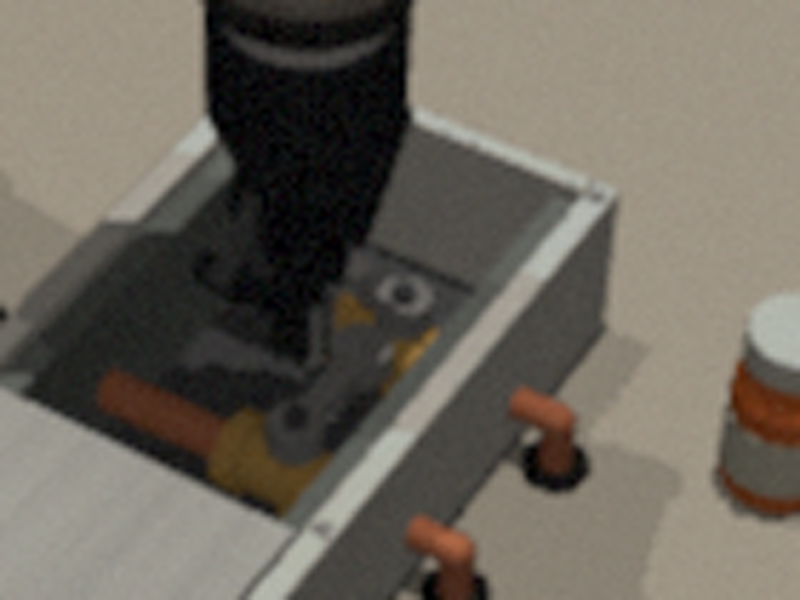

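The handle is along the box's +y and the push force has risen to 12 N, so it is at its stop. I'll retreat and check.

```bash
python3 -m handwheel '[-1,-0.5,0,0,0,0,0,-1.4,-1,0,0,0,0,0,-1.4,-1,2,0,0,0,0,-1.4,-1,6,0,0,0,0,-1.4,-1,10,0,0,0,0,-1.4,-1,14,0,0,0,0,-1.4,-1,18,0,0,0,0,0,-5,18,0,0,0,0]'; python3 -m handwheel '[5,-40,0,0,0,0,0,5,-40,0,0,0,0,0,5,-40,0,0,0,0,0,5,-40,0,0,0,0,0,5,-40,0,0,0,0,0,5,-40,0,0,0,0,0,5,-40,0,0,0,0,0,5,-40,0,0,0,0,0]';python3 -m handwheel '[0,-8,0,0,0,0,0,0,-8,0,0,0,0,0,0,-8,0,0,0,0,0,0,-8,0,0,0,0,0]'; python3 - <<'E'
from h import *
im=read_camera("top")[150:315,170:390,::-1]
cv2.imwrite("pics/t7.png",cv2.resize(im,(800,600),interpolation=cv2.INTER_CUBIC))
E
```

```text
t: 9.87
eef_pos: [0.4813, 0.0315, 0.2381]
tool_rot: [-0.003, 0.99, 0.14, 0.004]
contact_force: [2.2, 0.6, 0.9]
gripper_width: -0.002
t: 10.53
eef_pos: [0.5239, -0.3095, 0.2373]
tool_rot: [-0.003, 0.99, 0.14, 0.005]
contact_force: [0.8, 0.5, 0.4]
gripper_width: -0.003
t: 10.87
eef_pos: [0.5236, -0.3928, 0.2371]
tool_rot: [-0.002, 0.99, 0.138, 0.006]
contact_force: [-0.4, 2.1, -0.1]
gripper_width: 0.003
```

View pics/t7.png

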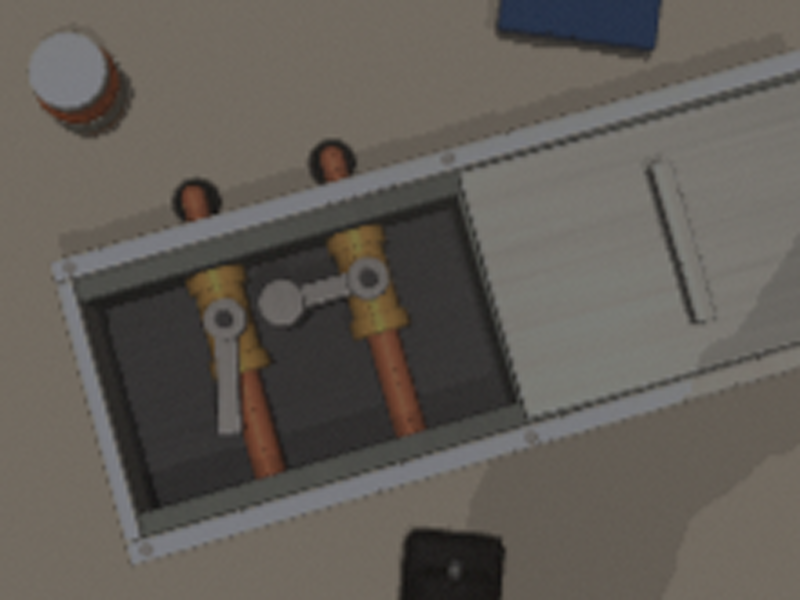

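The disc is at (283,302) and the pivot at (368,278), which makes the handle parallel to the box's long side. The plain handle, cover and bystanders look unchanged from the earlier view. I'll check the numbers and hand in.

```bash
python3 -m handwheel '[0,0,0,0,0,0,0,0,0,0,0,0,0,0]'; python3 - <<'E'
from h import *
d=B(tc(283,302,.06))-B(tc(368,278,.06));print("disc angle",np.arctan2(d[1],-d[0]),np.linalg.norm(d))
print(hand_in())
E
```

```text
t: 11.08
eef_pos: [0.5255, -0.3883, 0.2374]
tool_rot: [-0.003, 0.99, 0.141, 0.006]
contact_force: [1.2, 0.2, -0.3]
gripper_width: -0.001
disc angle 1.5728329838566937 0.049100101832888286
the job is handed in; nothing more can be done
None
```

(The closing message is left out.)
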